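Couple a roller rest to the ball stud on a laser-marking bed and latch it

ROBOT

A 7-joint arm with a two-finger parallel gripper is mounted at the origin on the work surface. World frame = base frame: x ahead of the robot, y to its left, z up, the work surface at z = 0. Lengths are in m, angles in rad, forces in N, time in s.
With the tool pointing down it reaches from about 0.35 to 0.9 m from the base axis. Payload 8.1 kg.
Tool frame: the origin (TCP) lies midway between the tips of the shut fingers; the grasp point (between the pads) lies 19 mm behind it; z points along the fingers, y is the line along which they close (so a half turn about z gives the same grasp; the last joint's range is limited). The gripper opens to 92 mm and grips with 3 to 60 N. Pads are 19 mm wide; open, the fingers measure 130 mm over their backs; the gripper's body (75 mm by 190 mm) begins 47 mm behind the grasp point.
Start: joints at [-1.321, 0.434, 0.025, 1.573, -0.012, 1.134, -0.075], TCP at [0.216, 0.587, 0.227] pointing down, gripper open.
Joint ranges: [-2.62, 2.62], [-0.44, 2.09], [-1.27, 1.32], [0.08, 2.57], [-1.32, 4.46], [0.12, 2], [-2.74, 2.74]. Speed limits (rad/s): [2.22, 2.22, 3.01, 3.01, 3.14, 3.14, 3.14].

INTERFACE

Orientations are given as a rotation vector (axis times angle).
In Python, from cell import arm gives the robot as it stands.
- The arm moves only by the tool arm_command, never from a script. Its arguments are lists of equal length, an entry for each row: "dp": the shift along the tool's x, y, z in units of 25 mm (1.0 is 25 mm), a list of three; "angular": the turn, a rotation vector about the tool's x, y, z in units of 0.15 rad (1.0 is 0.15 rad), a list of three; "claw": the opening, from 0 (shut) to 1 (fully open). In form: {"dp": [[x, y, z], ...], "angular": [[rx, ry, rz], ...], "claw": [claw, ...]}. A call has 1 to 10 rows; each row shifts and turns the commanded pose from where the row before left it, along the tool's axes as they then stand; what a row does not reach is not made up. A row lasts 1/10 s, in which the tool goes at most 50 mm and 8.59 degrees, less where a joint would pass 70% of its speed; a pose out of reach is approached as far as the arm can. A call with a number of a shift or a turn outside -1 to 1 is refused whole. A call with a gripper value outside its range is refused whole. The fingers move at their own pace and stop on an object; "force" is the grip in N (left out, the last holds). Time passes only in rows, so rows that do not move let the fingers close. It gives the time, the measured TCP pose, the force, the opening and the grip force at its end, in the units of the state.
- arm.observe(): the state, without advancing time (a new reading comes with each control period).
- arm.get_image(name): name is "side" or "top"; returns a dict with "frame" (420x560x3 uint8, red, green, blue), "z_map" (420x560 float32, m along the optical axis (not along the pixel's ray), 0 where there is no reading), "K" (3x3 intrinsics, pixels), "k1" (the pictures are not rectified: a ray, as slopes to the right and down, at radius r is drawn at 1 + k1 r^2 times it, then the intrinsics apply), "R" (3x3) and "t" (3): a world point X has camera coordinates R X + t. Camera axes: x right, y down, z forward; pixel columns grow to the right and rows downward; lengths in m; the calibration is good to about 2 mm. A picture is of the moment at which its call begins.
- arm.sign_off(): hands the job in; it is judged then, once.
The state is a dict: "clock": time; "joints": joint angles; "dq": joint speeds; "joint_efforts": joint torques, N m; "position": TCP position; "ee_rot": TCP orientation; "force": force on the tool from outside, world axes, zero at the start; "ft_torque": the same for the moment, N m; "width": opening from 0.0 (shut) to 1.0 (fully open); "gripper_force": force on a finger pad.
Only numpy, scipy, OpenCV 4.12 (cv2) and the standard library are available. Lean on these libraries where they do the work, as an engineer would, in place of code of your own. Each camera call takes 0.05 s, during which the arm holds its last target. There are 200 camera calls.

TASK

Set up the roller rest for the next tumbler: lift it off the blue parking block by its black grab rib, lower its socket over the large bright ball on the bed (not the small dark one) and press it home until the green indicator pin in the dome comes up, then let go and press the red lever down until it snaps shut with the clamp tight under the ball. Push firmly but do not force anything (15 N is plenty, 30 N too much), do not let the rest fall, and leave the rest standing coupled on the ball and its two rubber feet, with everything else on the bed left where it is.

Things in the scene. Friction and masses are not known exactly. Their poses are not given: they have to be found in the camera images.
- rest: The roller rest, 185 mm long, about 0.6 kg: blue coupler head 51 mm across (like a small trailer coupler), aluminium beam, tail with rollers and feet. Origin: socket centre, where the ball's centre lies when home. +x from head to tail, +z up. Centre of mass 33 mm behind (+x) and 13 mm above the origin. Parked level at first: socket mouth on the blue block, feet on the bed, lever up.
- rest_grip (a point): Where to hold the rest: on the black grab rib on top of the dome, 8 mm behind the rest's origin and 50 mm above it. The rib is 12 mm thick (rest's y), 42 mm long (x from -6 to +36 mm), its top 66 mm above the origin; the blue dome below it reaches up to 28 mm.
- socket_mouth (a point): Centre of the socket's downward mouth, 20 mm below the rest's origin. The mouth is flared to about 46 mm; above it straight walls 38.4 mm across (the ball is 36 mm) up to a flat roof 18 mm above the rest's origin. The ball is home when it meets that roof: a hard stop.
- keeper_tip (a point): Tip of the sprung keeper inside the socket's front wall, 15.5 mm ahead of and 2.5 mm below the rest's origin. It meets the ball when the head still has 6 to 13 mm to go, and the head's weight rests on it there. About 4 to 9 N of push beyond the weight slides it past the ball's widest part; only about 2 mm before home does it let go.
- tail_foot (a point): Midway between the soles of the two rubber feet, 145 mm behind the rest's origin and 39 mm below it; soles at y = +-36 mm. The two black rollers stand above, to 40 mm above the origin, x 133 to 157 mm. Coupled, the rest can swing and pitch on the ball and stands on these feet, tail-down by up to 9 degrees according to the ball's height.
- lever_pin (a point): Hinge pin of the latch lever, 32 mm behind the rest's origin and 8 mm above it, along the rest's y. The clamp nose below the pin swings in under the ball as the lever goes down.
- lever (a joint): Angle of the latch lever about its pin: 0 = up (handle rising 38 degrees towards the tail), grows as it goes down. An over-centre spring holds it up with about 0.7 N m (8 to 12 N at the pad); the resistance fades to none at 0.40 rad, then it snaps shut. Tight under the ball: 0.65 to 0.73 rad, handle level. No ball inside: 0.77. Ball not home: the clamp jams on it and the lever stops short.
- lever_pad (a point): Middle of the top face of the lever's red pad (30 mm long, 24 mm wide), 70 mm from the pin. Lever up: 84 mm behind the rest's origin and 55 mm above it; shut: about 102 mm behind and 10 mm above. Push on the pad and follow its arc about the pin down and towards the tail; fingertips hardly slide on it, so pushing straight down from the first touch binds.
- ball_stud: The stud to couple to: steel flange 48 mm across bolted to the bed, hexagon nut (top 16 mm up), shank 18 mm thick, bright steel ball of 36 mm diameter. Fixed. Origin: centre of the flange's underside on the bed, under the ball. The shank is screwed in or out by hand, so the ball's centre stands 40 to 62 mm above the origin: not measured, to be found by feel or eye.
- small_stud: A second stud with a dark ball of only 25 mm diameter, the wrong one. Fixed. Origin: centre of the flange's underside (42 mm across), on the bed's top. Its top is at most 67 mm above the bed.
- park: Blue plastic parking block, 48 x 60 x 19 mm, fixed to the bed, on which the head of the rest stands at first. Origin: centre of its underside.
- tumbler: Black steel tumbler with bright rim, 162 mm high, 88 mm wide at the rim, standing on the bed. Origin: centre of its underside. Leave alone.
- flask: Black drinking flask with a lid, 212 mm high, 72 mm wide. Origin: centre of its underside. Leave alone.
- spanner: Steel spanner, 150 mm, lying on the bed. Origin on the bed at its middle. Leave alone.
- hex_driver: Screwdriver with a red handle, 160 mm, lying on the bed. Origin on the bed at its middle. Leave alone.
- screw_tray: Yellow open tray 100 x 100 x 35 mm. Origin: centre of its underside. Leave alone.
- v_block: Steel V-block, 50 x 45 mm, 40 mm high. Origin: centre of its underside. Leave alone.
- home_pin (a joint): Coupling indicator: a pin with a green head (7 mm across) in the dome, 11 mm ahead of the rest's origin, just in front of the rib. The ball lifts it over its last 5 mm: 0 m = down, no ball, about 0.005 m when the ball is home (up to 0.007 with the lever shut).

How it is judged:
By the outcome, as a careful person would: the job done as asked, in the order asked, and still so for the second after the job is handed in, with the robot touching nothing.
It also fails if it takes over 66 s, if anything falls off the work surface, if the arm or the gripper's body presses on something with over 40 N, if the wrist force passes 120 N, or if a joint passes its speed limit or range.

## Working session

There is one attempt and no reset: what is moved stays moved. The work goes in short steps, Python scripts to look and compute and a tool call to move; the robot and the scene stay as the last step left them, time stands still between calls to the robot, and variables do not carry over. Pictures are saved under pics/ and viewed, at most 10 in all, crops included, and the job is handed in when it is done.

Besides the shell and the picture viewer there is one more tool, called after "Call:" as name(argument=value, ...) on one line, values as JSON. arm_command: Moves the arm, as the interface text tells. Its arguments: {"type":"object","properties":{"dp":{"type":"array","items":{"type":"array","items":{"type":"number"}}},"angular":{"type":"array","items":{"type":"array","items":{"type":"number"}}},"claw":{"type":"array","items":{"type":"number"}},"force":{"type":"number"}},"required":["dp","angular","claw"]}

```bash
mkdir -p pics; ls
cat > h.py <<'E'
import numpy as np, cv2
from cell import arm
def cap(n,save=None):
    d=arm.get_image(n)
    if save: cv2.imwrite('pics/'+save+'.png',d['frame'][:,:,::-1])
    return d
def cloud(d):
    K=d['K'];H,W=d['z_map'].shape
    u,v=np.meshgrid(np.arange(W,dtype=float),np.arange(H,dtype=float))
    p=np.stack([u,v],-1).reshape(-1,1,2)
    s=cv2.undistortPoints(p,K,np.array([d['k1'],0,0,0,0.]))[:,0]
    z=d['z_map'].reshape(-1)
    c=np.c_[s*z[:,None],z]
    X=(c-d['t'])@d['R']
    X[z==0]=np.nan
    return X.reshape(H,W,3)
def proj(d,X):
    c=np.atleast_2d(X)@d['R'].T+d['t'];s=c[:,:2]/c[:,2:]
    s=s*(1+d['k1']*(s**2).sum(1,keepdims=True))
    return s@d['K'][:2,:2].T+d['K'][:2,2]
E
python3 - <<'E'
from h import *
for n in('top','side'):
    d=cap(n,n+'0');X=cloud(d);np.savez(n+'0',X=X,**d)
    print(n,-d['R'].T@d['t'],d['R'][2],d['k1'])
s=arm.observe();print({k:np.round(v,3) for k,v in s.items()})
E
```

```text
pics
top [0.28321303 0.00607727 1.55688119] [ 0.15590102  0.00165365 -0.9877713 ] 0.06216610113763211
side [-0.00507795 -0.65331147  0.58850349] [ 0.5567454   0.67169558 -0.48873265] -0.07948815855229135
{'clock': np.float64(0.1), 'joints': array([-1.321,  0.435,  0.025,  1.574, -0.012,  1.134, -0.075]), 'dq': array([ 0.   ,  0.001, -0.001, -0.001,  0.001, -0.003,  0.   ]), 'joint_efforts': array([ 4.0000e-03, -6.6913e+01,  9.8800e-01, -3.1514e+01, -6.0000e-02,
        3.7000e-02,  0.0000e+00]), 'position': array([0.216, 0.586, 0.226]), 'ee_rot': array([-5.510e-01, -3.093e+00,  2.000e-03]), 'force': array([ 0.375, -0.336, -0.694]), 'ft_torque': array([ 0.01, -0.02,  0.06]), 'gripper_force': np.float64(0.0), 'width': np.float64(1.001)}
```

View pics/top0.png

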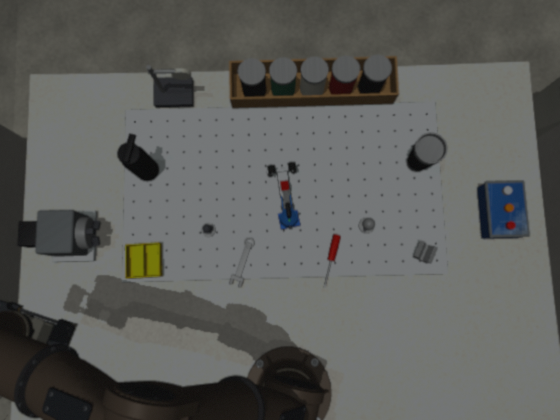

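View pics/side0.png

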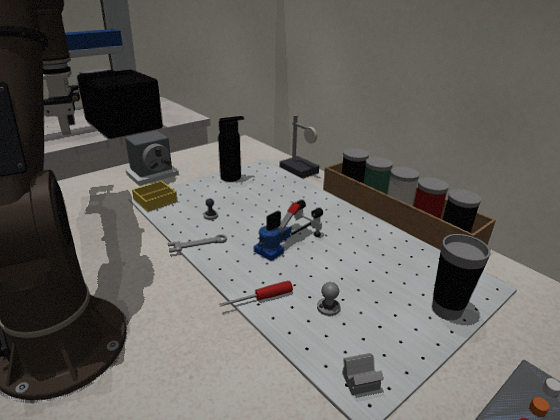

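The top view shows the rest (blue head at 289,218, tail at about 283,168), the large bright ball at (367,224) and the small dark one at (208,229). In the side view the large ball is at (330,290) and the rest's head at (270,240).

Run:
```python
from h import *
from scipy.optimize import least_squares
for n in('top','side'):
    d=dict(np.load(n+'0.npz'));X=d['X'];f=d['frame'].astype(int)
    print('==',n,np.nanmean(X[:,:,2][200:210,310:330]) if n=='top' else '')
    pts={'top':[(367,222),(367,224),(289,208),(283,168),(285,185),(330,210),(390,190),(208,229)],'side':[(330,285),(330,290),(272,220),(297,208),(318,212),(295,325)]}[n]
    for u,v in pts: print((u,v),np.round(X[v,u],4),f[v,u])
    # big ball sphere fit
    u0,v0=(367,224) if n=='top' else (330,290)
    r=9
    P=X[v0-r:v0+r+1,u0-r:u0+r+1].reshape(-1,3);P=P[np.isfinite(P[:,0])]
    c0=X[v0,u0]-np.array([0,0,.015])
    bed=np.nanmedian(X[v0-30:v0+30,u0-30:u0+30,2]);print('bed',bed)
    for it in range(4):
        m=(P[:,2]>bed+.03)&(np.linalg.norm(P-c0,axis=1)<.024)
        s=least_squares(lambda c:np.linalg.norm(P[m]-c,axis=1)-.018,c0,loss='soft_l1',f_scale=.001);c0=s.x
    print('ball',c0,m.sum(),np.abs(s.fun).mean() if 0 else s.cost)
    # colours within the rest
    sl=(slice(150,235),slice(255,310)) if n=='top' else (slice(195,265),slice(245,330))
    x=X[sl].reshape(-1,3);g=f[sl].reshape(-1,3)
    R,G,B=g.T
    for nm,m in (('blue',(B>R+50)),('red',(R>G+50)),('dark',(g.max(1)<45)&(x[:,2]>bed+.03)),('green',(G>R+30)&(G>B+30))):
        m&=np.isfinite(x[:,0])
        if m.sum():
            print(nm,m.sum(),'mean',x[m].mean(0).round(4),'min',x[m].min(0).round(4),'max',x[m].max(0).round(4))
    m=(x[:,2]>bed+.025)&np.isfinite(x[:,0]); q=x[m]
    c,_,vt=(lambda a:(a.mean(0),0,np.linalg.svd(a-a.mean(0),full_matrices=False)[2]))(q[:,:2]);print('axis',c,vt[0],np.degrees(np.arctan2(vt[0,1],vt[0,0])))
    mb=(x[:,2]>bed+.075); print('high pts',x[mb].round(3)[:60:2].tolist())
    img=d['frame'][sl][:,:,::-1]; cv2.imwrite(f'pics/{n}c.png',cv2.resize(img,None,fx=7,fy=7,interpolation=cv2.INTER_CUBIC))
```

```text
== top 0.009379525546271705
(367, 222) [ 0.4697 -0.2386  0.0779] [82 83 83]
(367, 224) [ 0.4643 -0.2387  0.0753] [83 84 85]
(289, 208) [ 0.51   -0.0156  0.1163] [22 25 28]
(283, 168) [ 0.6505 -0.0022  0.0119] [111 114 114]
(285, 185) [ 0.5784 -0.0062  0.1058] [92 12 10]
(330, 210) [ 0.5178 -0.1408  0.0082] [116 119 120]
(390, 190) [ 0.5736 -0.3234  0.0126] [116 118 119]
(208, 229) [0.4623 0.2192 0.0674] [35 36 38]
bed 0.009868960072078783
ball [ 0.46709763 -0.24650463  0.05617651] 117 0.0001250585370067392
blue 216 mean [ 0.4868 -0.0145  0.0652] min [ 0.464  -0.0456  0.0222] max [0.5483 0.0135 0.0847]
red 55 mean [ 0.578  -0.0045  0.1046] min [ 0.5672 -0.0148  0.0933] max [0.5904 0.0053 0.117 ]
dark 169 mean [ 0.5867 -0.0028  0.0955] min [ 0.4853 -0.0369  0.0613] max [0.6478 0.0419 0.1226]
axis [ 0.56027422 -0.00572864] [-0.9940992  -0.10847479] -173.77259886276678
high pts [[0.653, -0.023, 0.087], [0.652, -0.029, 0.088], [0.65, -0.02, 0.087], [0.649, -0.025, 0.09], [0.649, -0.031, 0.088], [0.648, -0.017, 0.085], [0.647, -0.025, 0.088], [0.647, -0.034, 0.087], [0.644, -0.025, 0.088],
[... 1348 characters left out ...]

high pts [[0.639, 0.036, 0.09], [0.643, 0.032, 0.09], [0.634, 0.033, 0.09], [0.637, 0.029, 0.09], [0.644, 0.029, 0.088], [0.626, 0.032, 0.09], [0.63, 0.029, 0.09], [0.633, 0.025, 0.09], [0.641, 0.025, 0.088], [0.582, 0.003, 0.113], [0.585, -0.001, 0.114], [0.621, 0.031, 0.089], [0.624, 0.026, 0.09], [0.63, 0.025, 0.088], [0.635, 0.023, 0.088], [0.581, 0.002, 0.112], [0.584, -0.002, 0.112], [0.587, -0.006, 0.113], [0.624, 0.026, 0.087], [0.626, 0.021, 0.088], [0.634, 0.021, 0.086], [0.581, 0.002, 0.109], [0.581, -0.006, 0.112], [0.586, -0.008, 0.111], [0.589, -0.012, 0.112], [0.577, 0.005, 0.106], [0.578, -0.002, 0.108], [0.581, -0.006, 0.109], [0.582, -0.012, 0.112], [0.586, -0.016, 0.112]]
```

View pics/topc.png

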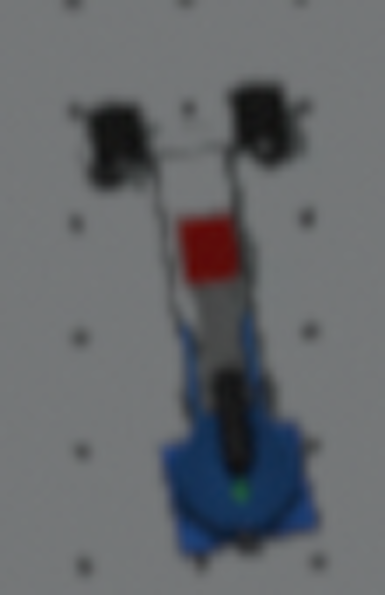

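```bash
cat > fit.py <<'E'
from h import *
from scipy.optimize import least_squares
def feats(d,X,zo,box):
    f=d['frame'].astype(int);R,G,B=f[...,0],f[...,1],f[...,2]
    with np.errstate(invalid='ignore'):
        inb=(X[...,0]>box[0])&(X[...,0]<box[1])&(X[...,1]>box[2])&(X[...,1]<box[3])
        dark=f.max(2)<45
        z=X[...,2]-zo
        m={'pad':inb&(R>G+40)&(z>.03),'rib':inb&dark&(z>.054)&(z<.075)&(X[...,0]<box[0]+.12),'rol':inb&dark&(z>.025)&(z<.046)&(X[...,0]>box[0]+.13),'pin':inb&(G>R+20)&(G>B+20)&(z>.02)}
    return {k:(X[v][:,:].mean(0),int(v.sum()),X[v].min(0),X[v].max(0)) for k,v in m.items() if v.any()}
E
python3 - <<'E'
from fit import *
for n in('top','side'):
    d=dict(np.load(n+'0.npz'));F=feats(d,d['X'],.049,(.44,.68,-.08,.06))
    for k,v in F.items(): print(n,k,v[0].round(4),v[1],v[2].round(4),v[3].round(4))
    loc={'pad':(84,0),'rib':(15,0),'rol':(145,0),'pin':(-11,0)}
    ks=[k for k in F if k in loc]; A=np.array([loc[k] for k in ks])/1e3; P=np.array([F[k][0][:2] for k in ks])
    def res(p):
        c,s=np.cos(p[2]),np.sin(p[2]);return (A@np.array([[c,s],[-s,c]])+p[:2]-P).ravel()
    r=least_squares(res,[.49,-.02,.12]);print(ks,r.x[:2].round(4),np.degrees(r.x[2]),(r.fun*1e3).round(1))
    lin=cv2.fitLine(P.astype(np.float32),cv2.DIST_L2,0,.01,.01).ravel();print('line',np.degrees(np.arctan2(lin[1],lin[0])))
    if n=='top':
        uv=proj(d,[r.x[0],r.x[1],.078]);print(uv)
        # pin pixel in top
        for zz in (.078,): 
            s=cv2.undistortPoints(np.array([[[289.3,220.1]]]),d['K'],np.array([d['k1'],0,0,0,0.]))[0,0]
            ray=d['R'].T@np.array([*s,1]);o=-d['R'].T@d['t'];print('pin top',o+ray*(zz-o[2])/ray[2])
E
```

```text
top pad [ 0.5785 -0.0046  0.105 ] 62 [ 0.5672 -0.0148  0.0933] [0.5904 0.0054 0.117 ]
top rib [ 0.5053 -0.0124  0.1141] 59 [ 0.4853 -0.0184  0.1056] [ 0.5247 -0.0046  0.1226]
top rol [0.6324 0.0027 0.0862] 106 [ 0.6185 -0.0369  0.0747] [0.6478 0.0419 0.0945]
['pad', 'rib', 'rol'] [ 0.4913 -0.0144] 6.786492211088127 [-3.8  0.1  0.9 -0.2  2.9  0. ]
line 6.7634377
[[288.61293171 216.49451964]]
pin top [ 0.48081301 -0.01607636  0.078     ]
side pad [ 0.5769 -0.0099  0.1045] 92 [ 0.5646 -0.0193  0.0918] [0.5905 0.0027 0.1131]
side rib [ 0.5037 -0.0191  0.1107] 83 [ 0.4854 -0.023   0.1031] [ 0.5277 -0.0135  0.1176]
side rol [ 0.6346 -0.0127  0.0836] 104 [ 0.622  -0.0423  0.0743] [0.6493 0.0291 0.092 ]
side pin [ 0.4813 -0.0187  0.0784] 4 [ 0.4794 -0.0201  0.0758] [ 0.4828 -0.0165  0.0808]
['pad', 'rib', 'rol', 'pin'] [ 0.491  -0.0181] 2.9527797304863266 [-2.1 -3.9  2.3  1.8  1.2  2.1 -1.4  0. ]
line 3.0111406
```

```bash
cat > plan.py <<'E'
from h import *
from scipy.spatial.transform import Rotation as Ro
# target rest-frame yaw / pitch (tail-down) -> tool rotation: x_tool=-x_rest, y_tool=y_rest, z_tool=-z_rest
def toolR(yaw,pitch=0):
    rest=Ro.from_euler('z',yaw,degrees=True)*Ro.from_euler('y',pitch,degrees=True)
    return rest*Ro.from_euler('y',180,degrees=True)
def go(p,yaw,pitch=0):
    s=arm.observe();R=Ro.from_rotvec(s['ee_rot']);T=toolR(yaw,pitch)
    print('pos',s['position'].round(4),'rpy',(R*Ro.from_euler('y',-180,degrees=True)).as_euler('zyx',degrees=True).round(2),'F',s['force'].round(1),'w',s['width'],'t',s['clock'])
    print('turn units',((R.inv()*T).as_rotvec()/.15).round(3),'then shift units',(T.inv().apply(np.array(p)-s['position'])/.025).round(2))
E
python3 -c "
from plan import *
go([.5016,-.014,.18],6.8)"
```

```text
pos [0.2158 0.586  0.226 ] rpy [-2.022e+01  2.000e-02 -8.000e-02] F [ 0.4 -0.3 -0.7] w 1.000837382279335 t 0.1
turn units [-1.000e-02 -1.000e-03 -3.144e+00] then shift units [ -8.51 -25.19   1.84]
```

Call:
arm_command(dp=[[0,0,0],[0,0,0],[0,0,0],[0,0,0],[-0.3,-0.9,0],[-0.3,-0.9,0],[-0.3,-0.9,0],[-0.3,-0.9,0],[-0.3,-0.9,0],[-0.3,-0.9,0]], angular=[[0,0,-0.786],[0,0,-0.786],[0,0,-0.786],[0,0,-0.786],[0,0,0],[0,0,0],[0,0,0],[0,0,0],[0,0,0],[0,0,0]], claw=[0.6,0.6,0.6,0.6,0.6,0.6,0.6,0.6,0.6,0.6])

```text
clock: 1.1
position: [0.2769, 0.4566, 0.2264]
ee_rot: [0.186, -3.136, 0.001]
force: [-0.4, 0.2, 0.7]
width: 0.602
gripper_force: 0.0
```

Call:
arm_command(dp=[[-0.33,-0.98,0],[-0.33,-0.98,0],[-0.33,-0.98,0],[-0.33,-0.98,0],[-0.33,-0.98,0],[-0.33,-0.98,0],[-0.33,-0.98,0],[-0.33,-0.98,0],[-0.33,-0.98,0],[-0.33,-0.98,0]], angular=[[0,0,0],[0,0,0],[0,0,0],[0,0,0],[0,0,0],[0,0,0],[0,0,0],[0,0,0],[0,0,0],[0,0,0]], claw=[0.6,0.6,0.6,0.6,0.6,0.6,0.6,0.6,0.6,0.6])

```text
clock: 2.1
position: [0.3877, 0.2231, 0.2265]
ee_rot: [0.186, -3.136, 0.0]
force: [0.5, -1.3, -0.3]
width: 0.596
gripper_force: 0.0
```

```bash
python3 -c "
from plan import *
go([.5016,-.014,.18],6.8)"
```

```text
pos [0.3877 0.2231 0.2265] rpy [ 6.8   0.02 -0.01] F [ 0.5 -1.3 -0.3] w 0.5962625981915954 t 2.1
turn units [-0.001 -0.003  0.   ] then shift units [-3.4  -9.96  1.86]
```

Call:
arm_command(dp=[[-0.38,-1,0],[-0.38,-1,0],[-0.38,-1,0],[-0.38,-1,0],[-0.38,-1,0],[-0.38,-1,0],[-0.38,-1,0],[-0.38,-1,0],[-0.36,-1,0],[0,-0.96,0.6]], angular=[[0,0,0],[0,0,0],[0,0,0],[0,0,0],[0,0,0],[0,0,0],[0,0,0],[0,0,0],[0,0,0],[0,0,0]], claw=[0.6,0.6,0.6,0.6,0.6,0.6,0.6,0.6,0.6,0.6])

```text
clock: 3.1
position: [0.5035, -0.0139, 0.2127]
ee_rot: [-0.186, 3.133, -0.0]
force: [0.2, -0.4, -0.3]
width: 0.598
gripper_force: 0.0
```

Call:
arm_command(dp=[[0,0,0.6],[0,0,0.6],[0,0,0],[0,0,0]], angular=[[0,0,0],[0,0,0],[0,0,0],[0,0,0]], claw=[0.6,0.6,0.6,0.6])

```text
clock: 3.5
position: [0.5013, -0.0128, 0.1818]
ee_rot: [0.186, -3.135, 0.0]
force: [0.4, -0.1, 1.5]
width: 0.599
gripper_force: 0.0
```

```bash
python3 -c "
from plan import *
go([.5016,-.014,.083],6.8)
d=cap('side');print(proj(d,[.5016,-.014,.18]))
f=d['frame'][110:270,200:380,::-1];cv2.imwrite('pics/s1.png',cv2.resize(f,None,fx=4,fy=3.7,interpolation=cv2.INTER_CUBIC))"
```

```text
pos [ 0.5013 -0.0128  0.1818] rpy [ 6.81  0.05 -0.01] F [ 0.4 -0.1  1.5] w 0.5993368167685483 t 3.5
turn units [ 0.    -0.005  0.001] then shift units [-0.01 -0.05  3.95]
[[271.36174331 189.42876455]]
```

View pics/s1.png

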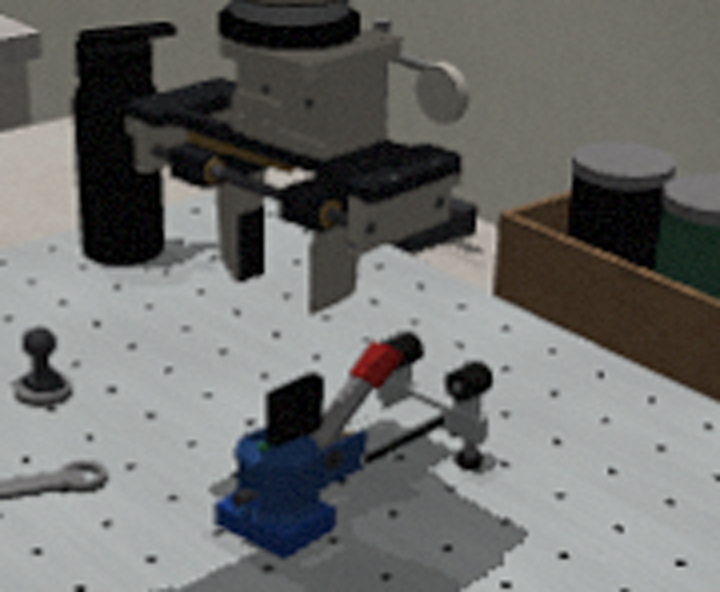

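The fingers, with tips at crop (240,280) and (330,305), straddle the rib at (295,405). I'll go down and grip.

Call:
arm_command(dp=[[0,-0.04,0.6],[0,0,0.6],[0,0,0.6],[0,0,0.6],[0,0,0.5],[0,0,0.5],[0,0,0.5],[0,0,0],[0,0,0],[0,0,0]], angular=[[0,0,0],[0,0,0],[0,0,0],[0,0,0],[0,0,0],[0,0,0],[0,0,0],[0,0,0],[0,0,0],[0,0,0]], claw=[0.6,0.6,0.6,0.6,0.6,0.6,0.6,0.6,0.4,0.3], force=10)

```text
clock: 4.55
position: [0.502, -0.0139, 0.0847]
ee_rot: [-0.186, 3.135, 0.0]
force: [0.6, -0.0, 0.3]
width: 0.479
gripper_force: 0.0
```

Call:
arm_command(dp=[[0,0,0],[0,0,0],[0,0,0],[0,0,0],[0,0,0],[0,0,0],[0,0,0],[0,0,0]], angular=[[0,0,0],[0,0,0],[0,0,0],[0,0,0],[0,0,0],[0,0,0],[0,0,0],[0,0,0]], claw=[0.25,0.2,0.15,0.1,0.05,0.0,0.0,0.0])

```text
clock: 5.35
position: [0.5016, -0.0141, 0.0843]
ee_rot: [-0.186, 3.136, -0.0]
force: [0.3, -2.0, 2.2]
width: 0.132
gripper_force: 10.0
```

Call:
arm_command(dp=[[0,0,0],[0,0,0],[0,0,0],[0,0,-0.2],[0,0,-0.4],[0,0,-0.4],[0,0,-0.5],[0,0,-0.5],[0,0,-0.5],[0,0,0]], angular=[[0,0,0],[0,0,0],[0,0,0],[0,0,0],[0,0,0],[0,0,0],[0,0,0],[0,0,0],[0,0,0],[0,0,0]], claw=[0,0,0,0,0,0,0,0,0,0], force=50)

```text
clock: 6.35
position: [0.5029, -0.0138, 0.1489]
ee_rot: [-0.186, 3.132, 0.0]
force: [0.6, -0.4, -6.9]
width: 0.129
gripper_force: 50.0
```

```bash
python3 -c "
from plan import *
go([.5016,-.014,.16],6.8)
print(arm.observe()['ft_torque'])
d=cap('side','s2full');np.savez('s2',X=cloud(d),**d)
f=d['frame'][130:290,200:380,::-1];cv2.imwrite('pics/s2.png',cv2.resize(f,None,fx=4,fy=3.7,interpolation=cv2.INTER_CUBIC))
d=cap('top');X=cloud(d)
from fit import *
for k,v in feats(d,X,.049+.0625,(.44,.68,-.08,.06)).items(): print(k,v[0].round(4),v[1],v[2].round(4),v[3].round(4))
"
```

```text
pos [ 0.5029 -0.0138  0.1489] rpy [ 6.81 -0.21  0.03] F [ 0.6 -0.4 -6.9] w 0.12925293792630746 t 6.35
turn units [0.001 0.024 0.001] then shift units [ 0.05 -0.   -0.45]
[0.03151796 0.00757875 0.02815261]
rol [ 0.6468 -0.0245  0.1499] 10 [ 0.6441 -0.0328  0.1438] [ 0.6489 -0.0161  0.1555]
```

View pics/s2.png

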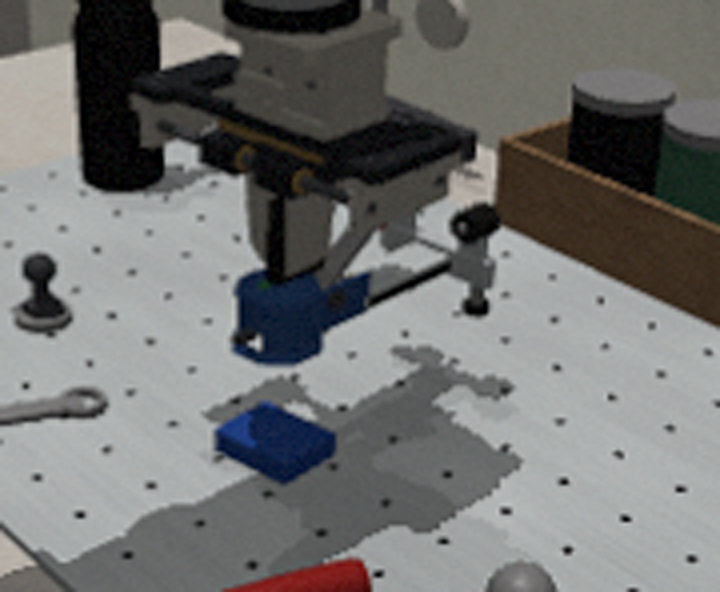

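Lifted level (rollers and beam are clear of the bed, block left in place). The next step is to tilt about 2.7° tail-down and carry it over the large ball at crop (520,575).

```bash
cat >> plan.py <<'E'
def rest_tcp(o,yaw,pitch):
    rest=Ro.from_euler('z',yaw,degrees=True)*Ro.from_euler('y',pitch,degrees=True)
    return np.array(o)+rest.apply([.010,0,.0353])
E
python3 -c "
from plan import *
t=rest_tcp([.468,-.2477,.1155],6.8,2.7);print(t);go(t,6.8,2.7)"
```

```text
[ 0.47956979 -0.24632039  0.15028975]
pos [ 0.5017 -0.0138  0.147 ] rpy [ 6.81 -0.05  0.01] F [ 0.1 -0.  -6.4] w 0.12807261159594213 t 6.45
turn units [0.001 0.32  0.001] then shift units [ 1.99 -9.13 -0.04]
```

Call:
arm_command(dp=[[0,0,-0.5],[0,0,-0.2],[0.2,-0.5,0],[0.2,-0.9,0],[0.2,-1,0],[0.2,-1,0],[0.2,-1,0],[0.2,-1,0],[0.2,-1,0],[0.2,-1,0]], angular=[[0,0.16,0],[0,0.16,0],[0,0,0],[0,0,0],[0,0,0],[0,0,0],[0,0,0],[0,0,0],[0,0,0],[0,0,0]], claw=[0,0,0,0,0,0,0,0,0,0])

```text
clock: 7.45
position: [0.4828, -0.2038, 0.1653]
ee_rot: [0.183, -3.087, 0.004]
force: [0.1, -0.2, -5.8]
width: 0.126
gripper_force: 50.0
```

Call:
arm_command(dp=[[0.2,-0.9,0],[0.2,-0.6,0],[0,-0.23,0],[0,0,0],[0,0,0],[0,0,0]], angular=[[0,0,0],[0,0,0],[0,0,0],[0,0,0],[0,0,0],[0,0,0]], claw=[0,0,0,0,0,0])

```text
clock: 8.05
position: [0.4794, -0.2451, 0.1663]
ee_rot: [0.186, -3.088, 0.003]
force: [1.0, 0.0, -6.9]
width: 0.127
gripper_force: 50.0
```

```bash
python3 -c "
from plan import *
t=rest_tcp([.468,-.2477,.1155],6.8,2.7);go(t,6.8,2.7)
d=cap('side')
X=cloud(d);
c0=np.array([.468,-.2477,.0565])
from scipy.optimize import least_squares
P=X[np.isfinite(X[...,0])]
for i in range(4):
    m=(np.linalg.norm(P-c0,axis=1)<.023)&(P[:,2]>.045);
    s=least_squares(lambda c:np.linalg.norm(P[m]-c,axis=1)-.018,c0,loss='soft_l1',f_scale=.001);c0=s.x
print(c0,m.sum())
f=d['frame'][180:340,240:420,::-1];cv2.imwrite('pics/s3.png',cv2.resize(f,None,fx=4,fy=3.7,interpolation=cv2.INTER_CUBIC))
o=arm.observe()['position']-(rest_tcp([0,0,0],6.8,2.7))
print('origin',o,'mouth px',proj(d,o+[0,0,-.02])-[240,180],'ball px',proj(d,c0)-[240,180])
"
```

```text
pos [ 0.4794 -0.2451  0.1663] rpy [ 6.91  2.75 -0.28] F [ 1.   0.  -6.9] w 0.12667527782340043 t 8.05
turn units [ 0.005 -0.007  0.012] then shift units [-0.03 -0.05  0.64]
[ 0.46868119 -0.24871166  0.05655245] 256
origin [ 0.46789978 -0.24664185  0.13169968] mouth px [[91.20785273 88.34028771]] ball px [[ 89.85735996 110.41487923]]
```

View pics/s3.png

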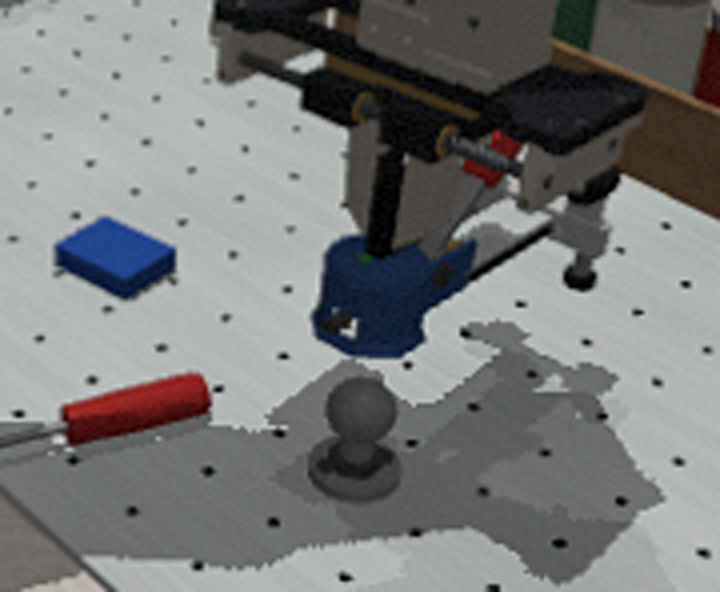

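The mouth (centre at crop x≈369) is above the ball (361,410), which matches the expected perspective to within about 1 mm. I'll lower it to just above keeper contact.

```bash
python3 -c "
from plan import *
for z in (.0925,.0715,.0565): go(rest_tcp([.468,-.2477,z],6.8,2.7),6.8,2.7)"
```

```text
pos [ 0.4795 -0.2453  0.1665] rpy [ 6.91  2.73 -0.3 ] F [-0.1  0.  -5.8] w 0.12508787675839841 t 8.1
turn units [ 0.003 -0.006  0.012] then shift units [-0.07 -0.04  1.57]
pos [ 0.4795 -0.2453  0.1665] rpy [ 6.91  2.73 -0.3 ] F [-0.1  0.  -5.8] w 0.12508787675839841 t 8.1
turn units [ 0.003 -0.006  0.012] then shift units [-0.11 -0.04  2.41]
pos [ 0.4795 -0.2453  0.1665] rpy [ 6.91  2.73 -0.3 ] F [-0.1  0.  -5.8] w 0.12508787675839841 t 8.1
turn units [ 0.003 -0.006  0.012] then shift units [-0.14 -0.04  3.  ]
```

Call:
arm_command(dp=[[-0.02,-0.04,0.5],[-0.02,0,0.5],[-0.02,0,0.5],[-0.02,0,0.2],[-0.01,0,0.2],[-0.01,0,0.2],[-0.01,0,0.2],[0,0,0],[0,0,0]], angular=[[0,0,0],[0,0,0],[0,0,0],[0,0,0],[0,0,0],[0,0,0],[0,0,0],[0,0,0],[0,0,0]], claw=[0,0,0,0,0,0,0,0,0])

```text
clock: 9.0
position: [0.4793, -0.2475, 0.1091]
ee_rot: [0.183, -3.088, 0.004]
force: [0.0, -0.8, -6.4]
width: 0.128
gripper_force: 50.0
```

```bash
python3 -c "
from plan import *
go(rest_tcp([.468,-.2477,.0565],6.8,2.7),6.8,2.7);print(arm.observe()['ft_torque'])"
```

```text
pos [ 0.4793 -0.2475  0.1091] rpy [ 6.81  2.72 -0.33] F [ 0.  -0.8 -6.4] w 0.1275696182473464 t 9.0
turn units [-0.    -0.005 -0.   ] then shift units [-0.05  0.05  0.71]
[ 0.05796676  0.0351517  -0.07304095]
```

Call:
arm_command(dp=[[0,0,0.1],[0,0,0.1],[0,0,0.08],[0,0,0]], angular=[[0,0,0],[0,0,0],[0,0,0],[0,0,0]], claw=[0,0,0,0])

```text
clock: 9.4
position: [0.4787, -0.2474, 0.1018]
ee_rot: [0.183, -3.088, 0.004]
force: [-0.4, 0.7, -7.8]
width: 0.123
gripper_force: 50.0
```

Call:
arm_command(dp=[[0,0,0.08],[0,0,0]], angular=[[0,0,0],[0,0,0]], claw=[0,0])

```text
clock: 9.6
position: [0.4784, -0.2475, 0.0998]
ee_rot: [0.183, -3.087, 0.004]
force: [-1.3, 0.3, -6.5]
width: 0.128
gripper_force: 50.0
```

Call:
arm_command(dp=[[0,0,0.08],[0,0,0]], angular=[[0,0,0],[0,0,0]], claw=[0,0])

```text
clock: 9.8
position: [0.478, -0.2474, 0.0977]
ee_rot: [0.183, -3.087, 0.004]
force: [-1.6, 0.2, -4.9]
width: 0.128
gripper_force: 50.0
```

Call:
arm_command(dp=[[-0.01,0,0.06],[0,0,0]], angular=[[0,0,0],[0,0,0]], claw=[0,0])

```text
clock: 10.0
position: [0.478, -0.2474, 0.0961]
ee_rot: [0.183, -3.087, 0.004]
force: [-5.6, -1.1, -6.8]
width: 0.129
gripper_force: 50.0
```

Call:
arm_command(dp=[[-0.01,0,0.06],[0,0,0]], angular=[[0,0,0],[0,0,0]], claw=[0,0])

```text
clock: 10.2
position: [0.478, -0.2474, 0.0946]
ee_rot: [0.183, -3.086, 0.004]
force: [-5.5, 0.1, -5.8]
width: 0.128
gripper_force: 50.0
```

Call:
arm_command(dp=[[-0.01,0,0.06],[0,0,0]], angular=[[0,0,0],[0,0,0]], claw=[0,0])

```text
clock: 10.4
position: [0.4779, -0.2474, 0.0929]
ee_rot: [0.183, -3.086, 0.003]
force: [-6.0, -1.2, -8.7]
width: 0.128
gripper_force: 50.0
```

Call:
arm_command(dp=[[0,0,0.05],[0,0,0]], angular=[[0,0,0],[0,0,0]], claw=[0,0])

```text
clock: 10.6
position: [0.4778, -0.2474, 0.0917]
ee_rot: [0.183, -3.086, 0.003]
force: [-6.8, -0.8, -7.6]
width: 0.128
gripper_force: 50.0
```

Call:
arm_command(dp=[[0,0,0.05],[0,0,0]], angular=[[0,0,0],[0,0,0]], claw=[0,0])

```text
clock: 10.8
position: [0.4776, -0.2475, 0.091]
ee_rot: [0.182, -3.086, 0.003]
force: [-9.2, 0.9, 1.9]
width: 0.123
gripper_force: 50.0
```

```bash
python3 -c "
from plan import *
go(rest_tcp([.468,-.2477,.0565],6.8,2.7),6.8,2.7);print(arm.observe()['ft_torque'])
d=cap('side');f=d['frame'][220:310,280:400,::-1];cv2.imwrite('pics/s4.png',cv2.resize(f,None,fx=6,fy=6,interpolation=cv2.INTER_CUBIC))"
```

```text
pos [ 0.4776 -0.2475  0.091 ] rpy [ 6.76  2.86 -0.28] F [-9.2  0.9  1.9] w 0.12295972476760979 t 10.8
turn units [ 0.007 -0.02  -0.006] then shift units [-0.08  0.04 -0.01]
[ 0.22183129  1.78672165 -0.06139535]
```

View pics/s4.png

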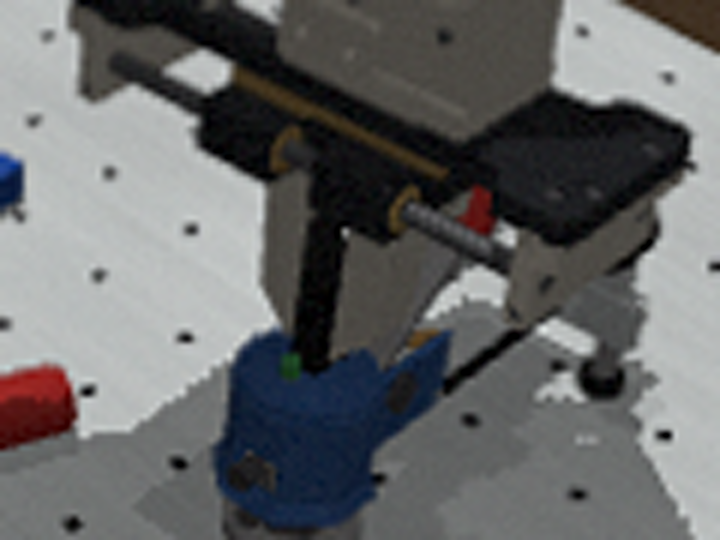

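The green pin has come up by about 20 px in the crop (292,365), and z force has risen by about 9 N. I'll relieve the sideways load and press slightly more to confirm the hard stop.

Call:
arm_command(dp=[[0.06,0,0],[0,0,0]], angular=[[0,0,0],[0,0,0]], claw=[0,0])

```text
clock: 11.05
position: [0.4775, -0.2475, 0.091]
ee_rot: [0.183, -3.088, 0.004]
force: [-4.9, 1.3, -5.5]
width: 0.127
gripper_force: 50.0
```

Call:
arm_command(dp=[[0,0,0.02],[0,0,0]], angular=[[0,0,0],[0,0,0]], claw=[0,0])

```text
clock: 11.25
position: [0.4775, -0.2475, 0.091]
ee_rot: [0.183, -3.088, 0.004]
force: [-7.2, 1.7, 2.0]
width: 0.128
gripper_force: 50.0
```

Call:
arm_command(dp=[[0.03,0,0],[0,0,0]], angular=[[0,-0.07,0],[0,0,0]], claw=[0,0])

```text
clock: 11.45
position: [0.4772, -0.2476, 0.091]
ee_rot: [0.184, -3.1, 0.003]
force: [-2.6, 2.8, 1.4]
width: 0.127
gripper_force: 50.0
```

Call:
arm_command(dp=[[0,0,0.02],[0,0,0]], angular=[[0,0,0],[0,0,0]], claw=[0,0])

```text
clock: 11.65
position: [0.4773, -0.2477, 0.0909]
ee_rot: [0.184, -3.099, 0.003]
force: [-4.8, 3.0, 8.3]
width: 0.128
gripper_force: 50.0
```

Call:
arm_command(dp=[[0,0,0.02],[0,0,0],[0,0,0]], angular=[[0,0,0],[0,0,0],[0,0,0]], claw=[0,0,0])

```text
clock: 11.95
position: [0.4774, -0.2477, 0.0908]
ee_rot: [0.184, -3.1, 0.003]
force: [-6.5, 3.7, 14.3]
width: 0.128
gripper_force: 50.0
```

```bash
python3 -c "
from plan import *
go(rest_tcp([.468,-.2477,.0565],6.8,2.7),6.8,2.7);print(arm.observe()['ft_torque'])"
```

```text
pos [ 0.4774 -0.2477  0.0908] rpy [ 6.81  2.07 -0.24] F [-6.5  3.7 14.3] w 0.12784638981230795 t 11.95
turn units [0.001 0.071 0.001] then shift units [-0.09  0.04 -0.02]
[ 0.99085236  2.01152823 -0.08798994]
```

Hard stop confirmed: about 20 N beyond the free weight moved it only 0.2 mm. I'll set the feet down, unload and let go.

Call:
arm_command(dp=[[0.03,0,-0.05],[0,0,0],[0,0,0]], angular=[[0,0.06,0],[0,0,0],[0,0,0]], claw=[0,0,0])

```text
clock: 12.25
position: [0.4773, -0.2475, 0.0912]
ee_rot: [0.185, -3.091, 0.005]
force: [1.0, 2.8, 1.0]
width: 0.13
gripper_force: 50.0
```

Call:
arm_command(dp=[[0,0,0],[0,0,0],[0,0,0],[0,0,0],[0,0,0],[0,0,0]], angular=[[0,0,0],[0,0,0],[0,0,0],[0,0,0],[0,0,0],[0,0,0]], claw=[0.15,0.2,0.25,0.3,0.35,0.35])

```text
clock: 12.85
position: [0.4762, -0.2479, 0.0909]
ee_rot: [0.183, -3.09, 0.004]
force: [-0.2, -0.1, 0.1]
width: 0.353
gripper_force: 0.0
```

Call:
arm_command(dp=[[0,0,-0.3],[0,0,-0.5],[0,0,-0.7],[0,0,-0.7],[0,0,-0.7],[0,0,-0.7],[0,0,0],[0,0,0]], angular=[[0,0,0],[0,0,0],[0,0,0],[0,0,0],[0,0,0],[0,0,0],[0,0,0],[0,0,0]], claw=[0.35,0.35,0.35,0.35,0.35,0.35,0.35,0.35])

```text
clock: 13.65
position: [0.4806, -0.2474, 0.1815]
ee_rot: [0.184, -3.091, 0.005]
force: [0.6, -0.1, -0.2]
width: 0.35
gripper_force: 0.0
```

```bash
python3 -c "
from plan import *
from fit import *
go([.55,-.2477,.17],6.8,0)
for n in ('side','top'):
    d=cap(n);X=cloud(d)
    if n=='side':
        f=d['frame'][190:320,270:430,::-1];cv2.imwrite('pics/s5.png',cv2.resize(f,None,fx=5,fy=4.6,interpolation=cv2.INTER_CUBIC))
    for k,v in feats(d,X,.0556,(.42,.66,-.31,-.17)).items(): print(n,k,v[0].round(4),v[1],v[2].round(4),v[3].round(4))
"
```

```text
pos [ 0.4806 -0.2474  0.1815] rpy [ 6.81  2.57 -0.33] F [ 0.6 -0.1 -0.2] w 0.3496045672380443 t 13.65
turn units [-0.003 -0.301  0.001] then shift units [-2.76 -0.34  0.46]
side pad [ 0.5529 -0.2405  0.1073] 141 [ 0.5406 -0.2522  0.0962] [ 0.5648 -0.2274  0.1168]
side rib [ 0.4793 -0.2515  0.118 ] 118 [ 0.4622 -0.256   0.1097] [ 0.5029 -0.2447  0.1242]
side rol [ 0.6091 -0.2428  0.0866] 117 [ 0.5957 -0.2736  0.0808] [ 0.6258 -0.1937  0.0922]
side pin [ 0.4559 -0.2519  0.0905] 9 [ 0.4545 -0.2538  0.0874] [ 0.4585 -0.25    0.093 ]
top pad [ 0.5551 -0.2336  0.1159] 51 [ 0.5167 -0.2449  0.0992] [ 0.5655 -0.2037  0.2693]
top rol [ 0.6099 -0.2275  0.0872] 86 [ 0.5963 -0.2672  0.0806] [ 0.6238 -0.1889  0.0962]
```

View pics/s5.png

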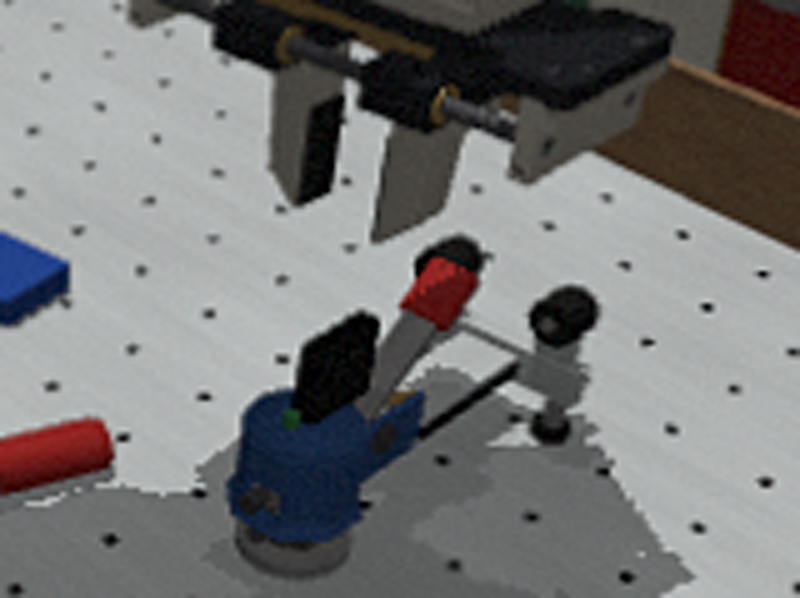

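The pin is up (z≈0.0905 against a dome top of about 0.084), the feet (550,430) are on the bed and the socket sits on the ball. Now the lever: shut the fingers, tilt the tool square to the pad, then follow its arc.

```bash
python3 -c "
from plan import *
P=np.array([.553,-.2385,.107]);n=toolR(6.8,-35.4).apply([0,0,1]);print(n)
go(P-.02*n,6.8,-35.4);print(arm.observe()['joints'])"
```

```text
[ 0.57520622  0.06858919 -0.8151278 ]
pos [ 0.4799 -0.2471  0.1804] rpy [ 6.81  2.69 -0.29] F [ 0.9  0.3 -0. ] w 0.35096617006137515 t 13.75
turn units [ 3.000e-03 -4.434e+00 -0.000e+00] then shift units [-0.7  -0.01  3.3 ]
[ 0.09498217  0.37277836  0.35740008  1.8299136  -0.1226604   1.00465334
  2.189986  ]
```

Call:
arm_command(dp=[[0,0,-0.5],[0,0,0],[0,0,0],[0,0,0],[0,0,0],[0,0,0],[-0.7,0,0.1],[0,0,0],[0,0,0]], angular=[[0,-0.75,0],[0,-0.75,0],[0,-0.75,0],[0,-0.75,0],[0,-0.75,0],[0,-0.68,0],[0,0,0],[0,0,0],[0,0,0]], claw=[0.2,0.1,0,0,0,0,0,0,0], force=20)

```text
clock: 14.65
position: [0.4953, -0.2461, 0.1899]
ee_rot: [-0.163, 2.69, 0.046]
force: [0.3, 1.0, 0.2]
width: 0.007
gripper_force: 0.0
```

```bash
python3 -c "
from plan import *
P=np.array([.553,-.2385,.107]);n=toolR(6.8,-35.4).apply([0,0,1])
go(P-.02*n,6.8,-35.4);print(arm.observe()['joints'])"
```

```text
pos [ 0.4953 -0.2461  0.1899] rpy [  7.76 -25.41   3.7 ] F [0.3 1.  0.2] w 0.00713959323186611 t 14.65
turn units [ 4.700e-02 -1.134e+00  1.000e-03] then shift units [0.02 0.03 3.25]
[ 0.63371963  0.21400637 -0.10026813  2.11180138 -0.52750299  0.5194223
  2.65358497]
```

Call:
arm_command(dp=[[0,0,0],[0,0,0],[0,0,0],[0,0,0]], angular=[[0.02,-0.4,0],[0.02,-0.4,0],[0,-0.3,0],[0,0,0]], claw=[0,0,0,0])

```text
clock: 15.05
position: [0.4929, -0.2466, 0.1852]
ee_rot: [-0.153, 2.588, 0.052]
force: [0.3, -0.3, -1.1]
width: 0.009
gripper_force: 0.0
```

```bash
python3 -c "
from plan import *
P=np.array([.553,-.2385,.107]);n=toolR(6.8,-35.4).apply([0,0,1])
go(P-.02*n,6.8,-35.4);print(arm.observe()['joints'])"
```

```text
pos [ 0.4929 -0.2466  0.1852] rpy [  8.04 -31.21   4.57] F [ 0.3 -0.3 -1.1] w 0.008584126776510118 t 15.05
turn units [ 0.041 -0.453 -0.018] then shift units [-0.17  0.04  3.16]
[ 1.10785113  0.26500947 -0.59179612  2.15990456 -0.55133317  0.37879654
  2.72949561]
```

Call:
arm_command(dp=[[0,0,0],[0,0,0]], angular=[[0,0,0.4],[0,0,0]], claw=[0,0])

```text
clock: 15.25
position: [0.4947, -0.2459, 0.186]
ee_rot: [-0.078, 2.593, 0.073]
force: [0.1, 0.1, 0.1]
width: 0.006
gripper_force: 0.0
```

```bash
python3 -c "
from plan import *
P=np.array([.553,-.2385,.107]);n=toolR(6.8,-35.4).apply([0,0,1])
go(P-.02*n,6.8,-35.4);print(arm.observe()['joints'])"
```

```text
pos [ 0.4947 -0.2459  0.186 ] rpy [  4.72 -31.18   4.55] F [0.1 0.1 0.1] w 0.005949892328833048 t 15.25
turn units [ 0.027 -0.457 -0.403] then shift units [-0.09  0.02  3.14]
[ 1.0813812   0.2605581  -0.56525581  2.15832665 -0.56536401  0.38293279
  2.68030145]
```

Call:
arm_command(dp=[[0,0,0],[0,0,0],[0,0,0]], angular=[[0,0,0.5],[0,0,0.5],[0,0,0]], claw=[0,0,0])

```text
clock: 15.55
position: [0.4953, -0.2453, 0.1863]
ee_rot: [0.113, 2.595, 0.127]
force: [0.0, -0.1, 0.6]
width: 0.005
gripper_force: 0.0
```

```bash
cat >> plan.py <<'E'
O=np.array([.4665,-.2487,.0556]);REST=Ro.from_euler('z',6.8,degrees=True)*Ro.from_euler('y',2.6,degrees=True)
PIN=O+REST.apply([.032,0,.008]);YA=REST.apply([0,1,0])
def local(p): return REST.inv().apply(np.array(p)-O)*1e3
def st():
    s=arm.observe();R=Ro.from_rotvec(s['ee_rot'])
    l=local(s['position']);q=l-[32,0,8]
    print('t',round(s['clock'],2),'rest-frame TCP mm',l.round(1),'tool z in rest',REST.inv().apply(R.apply([0,0,1])).round(3),'lever th',round(np.radians(42.1)-np.arctan2(q[2],q[0]),3),'r',np.hypot(q[0],q[2]).round(1))
    print('F rest',REST.inv().apply(s['force']).round(1),'j',s['joints'].round(2))
    return s,R
def shift(R,target): # target in rest frame mm, no turn
    return (R.inv().apply(O+REST.apply(np.array(target)/1e3)-arm.observe()['position'])/.025).round(3)
def arc(s,R,dth,n):
    p=s['position']
    for i in range(n):
        D=Ro.from_rotvec(YA*dth);p2=PIN+D.apply(p-PIN);R2=D*R
        print((R.inv().apply(p2-p)/.025).round(3),((R.inv()*R2).as_rotvec()/.15).round(3));p,R=p2,R2
E
python3 -c "
from plan import *
s,R=st()
print(shift(R,[84-.61*20,0,55+.79*20]),shift(R,[84,0,55]))
print('pad model world',O+REST.apply([.084,0,.055]))"
```

```text
t 15.55 rest-frame TCP mm [ 23.   -0.  131.9] tool z in rest [ 0.561  0.006 -0.828] lever th -0.908 r 124.2
F rest [-0.  -0.1  0.6] j [ 1.05  0.25 -0.53  2.16 -0.6   0.39  2.56]
[-0.243  0.032  3.118] [-0.293  0.037  3.915]
pad model world [ 0.55230065 -0.23846889  0.10673289]
```

Call:
arm_command(dp=[[-0.24,0.03,0.3],[0,0,0.7],[0,0,0.7],[0,0,0.7],[0,0,0.7],[0,0,0],[0,0,0]], angular=[[0,0,0],[0,0,0],[0,0,0],[0,0,0],[0,0,0],[0,0,0],[0,0,0]], claw=[0,0,0,0,0,0,0])

```text
clock: 16.25
position: [0.5404, -0.2403, 0.1233]
ee_rot: [0.114, 2.594, 0.128]
force: [-0.2, 0.4, -0.1]
width: 0.006
gripper_force: 0.0
```

```bash
python3 -c "
from plan import *
s,R=st()
print(shift(R,[84,0,55]))"
```

```text
t 16.25 rest-frame TCP mm [71.2 -0.4 71. ] tool z in rest [ 0.561  0.007 -0.828] lever th -0.279 r 74.2
F rest [-0.1  0.4 -0.1] j [ 0.95  0.41 -0.53  2.16 -0.58  0.2   2.54]
[-0.061  0.024  0.815]
```

Call:
arm_command(dp=[[-0.06,0.02,0.3],[0,0,0.2],[0,0,0.1],[0,0,0]], angular=[[0,0.2,0],[0,0,0],[0,0,0],[0,0,0]], claw=[0,0,0,0])

```text
clock: 16.65
position: [0.5488, -0.2395, 0.1114]
ee_rot: [0.115, 2.623, 0.13]
force: [-0.0, 0.6, -0.3]
width: 0.006
gripper_force: 0.0
```

Call:
arm_command(dp=[[0,0,0.08],[0,0,0]], angular=[[0,0,0],[0,0,0]], claw=[0,0])

```text
clock: 16.85
position: [0.5497, -0.2397, 0.1096]
ee_rot: [0.116, 2.623, 0.13]
force: [-0.4, 0.3, 0.2]
width: 0.01
gripper_force: 0.0
```

Call:
arm_command(dp=[[0,0,0.06],[0,0,0]], angular=[[0,0,0],[0,0,0]], claw=[0,0])

```text
clock: 17.05
position: [0.5506, -0.2396, 0.1083]
ee_rot: [0.116, 2.623, 0.13]
force: [-0.7, 0.2, 0.1]
width: 0.002
gripper_force: 0.0
```

```bash
python3 -c "
from plan import *
s,R=st()
arc(s,R,.06,3)"
```

```text
t 17.05 rest-frame TCP mm [82.2 -0.9 56.5] tool z in rest [ 0.537  0.012 -0.844] lever th -0.034 r 69.8
F rest [-0.7  0.3  0.1] j [ 0.86  0.44 -0.45  2.13 -0.56  0.21  2.49]
[-0.028  0.004  0.165] [0.083 0.391 0.005]
[-0.028  0.004  0.165] [0.083 0.391 0.005]
[-0.028  0.004  0.165] [0.083 0.391 0.005]
```

Call:
arm_command(dp=[[-0.028,0.004,0.165],[-0.014,0.002,0.083],[0,0,0]], angular=[[0.08,0.39,0],[0.04,0.2,0],[0,0,0]], claw=[0,0,0])

```text
clock: 17.35
position: [0.5546, -0.2396, 0.1037]
ee_rot: [0.118, 2.714, 0.112]
force: [-4.8, -3.1, 3.8]
width: 0.002
gripper_force: 3.5
```

```bash
python3 -c "
from plan import *
s,R=st()
arc(s,R,.06,1)"
```

```text
t 17.35 rest-frame TCP mm [86.3 -1.4 52.1] tool z in rest [ 0.458  0.011 -0.889] lever th 0.053 r 69.9
F rest [-5.3 -2.5  3.6] j [ 0.64  0.42 -0.23  2.08 -0.47  0.32  2.35]
[-0.029  0.004  0.165] [0.083 0.391 0.004]
```

Call:
arm_command(dp=[[-0.028,0.01,0.165],[-0.028,0.01,0.165],[0,0,0]], angular=[[0.08,0.39,0],[0.08,0.39,0],[0,0,0]], claw=[0,0,0])

```text
clock: 17.65
position: [0.5606, -0.2378, 0.097]
ee_rot: [0.119, 2.832, 0.089]
force: [-2.6, -1.1, 3.5]
width: 0.0
gripper_force: 2.3
```

```bash
python3 -c "
from plan import *
s,R=st()
arc(s,R,.06,1)"
```

```text
t 17.65 rest-frame TCP mm [92.8 -0.3 45.6] tool z in rest [ 0.349  0.012 -0.937] lever th 0.181 r 71.5
F rest [-2.8 -0.8  3.4] j [ 0.45  0.44 -0.04  2.   -0.34  0.46  2.18]
[-0.028  0.004  0.169] [0.081 0.392 0.005]
```

Call:
arm_command(dp=[[0,0.005,0.17],[0,0.005,0.17],[0,0,0]], angular=[[0.08,0.39,0],[0.08,0.39,0],[0,0,0]], claw=[0,0,0])

```text
clock: 17.95
position: [0.5633, -0.2366, 0.0884]
ee_rot: [0.122, 2.949, 0.066]
force: [1.4, 0.2, 1.9]
width: 0.003
gripper_force: 0.8
```

```bash
python3 -c "
from plan import *
s,R=st()
arc(s,R,.06,1)"
```

```text
t 17.95 rest-frame TCP mm [95.9  0.6 37.2] tool z in rest [ 0.237  0.014 -0.971] lever th 0.307 r 70.3
F rest [1.3 0.1 1.9] j [ 0.32  0.48  0.07  1.91 -0.24  0.59  2.06]
[-0.027  0.003  0.167] [0.081 0.392 0.006]
```

Call:
arm_command(dp=[[-0.015,0.003,0.167],[-0.015,0.003,0.167],[0,0,0]], angular=[[0.08,0.39,0],[0.08,0.39,0],[0,0,0]], claw=[0,0,0])

```text
clock: 18.25
position: [0.5644, -0.2358, 0.0793]
ee_rot: [0.127, 3.068, 0.042]
force: [0.5, -0.4, 0.3]
width: 0.005
gripper_force: 0.0
```

Call:
arm_command(dp=[[-0.015,0.003,0.167],[-0.015,0.003,0.167],[0,0,0]], angular=[[0.08,0.39,0],[0.08,0.39,0],[0,0,0]], claw=[0,0,0])

```text
clock: 18.55
position: [0.5651, -0.2358, 0.0708]
ee_rot: [-0.127, -3.092, -0.014]
force: [-0.5, 1.1, -0.5]
width: 0.002
gripper_force: 0.0
```

```bash
python3 -c "
from plan import *
s,R=st()
arc(s,R,.06,1)"
```

```text
t 18.55 rest-frame TCP mm [98.6  1.2 19.7] tool z in rest [ 0.     0.016 -1.   ] lever th 0.561 r 67.6
F rest [-0.3  1.2 -0.5] j [ 0.19  0.6   0.18  1.73 -0.12  0.87  1.91]
[-0.023  0.002  0.161] [0.08  0.392 0.006]
```

The lever has snapped away from the fingers. I'll follow it down to check it is tight.

Call:
arm_command(dp=[[-0.06,0,0.15],[0,0,0.12],[0,0,0]], angular=[[0,0,0],[0,0,0],[0,0,0]], claw=[0,0,0])

```text
clock: 18.85
position: [0.5648, -0.2373, 0.0647]
ee_rot: [-0.131, -3.091, -0.011]
force: [-0.4, 0.1, 0.9]
width: 0.003
gripper_force: 0.0
```

Call:
arm_command(dp=[[0,0,0.06],[0,0,0]], angular=[[0,0,0],[0,0,0]], claw=[0,0])

```text
clock: 19.05
position: [0.5654, -0.2373, 0.0638]
ee_rot: [-0.13, -3.091, -0.01]
force: [-1.1, -0.4, 2.2]
width: 0.004
gripper_force: 0.8
```

```bash
python3 -c "
from plan import *
s,R=st()"
```

```text
t 19.05 rest-frame TCP mm [99.  -0.4 12.7] tool z in rest [-0.001  0.014 -1.   ] lever th 0.665 r 67.2
F rest [-1.2 -0.2  2.2] j [ 0.19  0.61  0.18  1.74 -0.12  0.85  1.91]
```

Call:
arm_command(dp=[[0,0,0.03],[0,0,0.02],[0,0,0]], angular=[[0,0,0],[0,0,0],[0,0,0]], claw=[0,0,0])

```text
clock: 19.35
position: [0.5656, -0.2372, 0.0628]
ee_rot: [-0.13, -3.091, -0.009]
force: [-2.3, 0.4, 6.1]
width: 0.005
gripper_force: 2.9
```

```bash
python3 -c "
from plan import *
s,R=st()"
```

```text
t 19.35 rest-frame TCP mm [99.3 -0.4 11.7] tool z in rest [-0.001  0.014 -1.   ] lever th 0.68 r 67.4
F rest [-2.5  0.7  6. ] j [ 0.19  0.61  0.18  1.74 -0.12  0.85  1.91]
```

Firm at about 0.68 rad. I'll retreat straight up and away, then check.

Call:
arm_command(dp=[[0,0,-0.3],[0,0,-0.6],[0,0,-1],[0,0,-1],[0,0,-1],[0,0,-1],[0,0,-1],[0,0,-1],[0,0,0],[0,0,0]], angular=[[0,0,0],[0,0,0],[0,0,0],[0,0,0],[0,0,0],[0,0,0],[0,0,0],[0,0,0],[0,0,0],[0,0,0]], claw=[0,0,0,0,0,0,0,0,0,0])

```text
clock: 20.35
position: [0.5743, -0.2382, 0.2352]
ee_rot: [-0.129, -3.092, -0.01]
force: [-0.4, 0.1, -0.8]
width: 0.004
gripper_force: 0.0
```

```bash
python3 -c "
from plan import *
from fit import *
d=cap('side');X=cloud(d)
f=d['frame'][200:320,270:430,::-1];cv2.imwrite('pics/s6.png',cv2.resize(f,None,fx=5,fy=5,interpolation=cv2.INTER_CUBIC))
R,G,B=d['frame'].astype(int).transpose(2,0,1)
m=(R>G+40)&(X[...,0]>.5)&(X[...,0]<.62)&(X[...,1]>-.3)&(X[...,1]<-.19)&(X[...,2]>.03)
L=(REST.inv().apply(X[m]-O)*1e3);print('pad rest',L.mean(0),L.min(0),L.max(0))
m=(G>R+20)&(G>B+20)&(abs(X[...,0]-.456)<.02)&(abs(X[...,1]+.25)<.02);print('pin',[local(x) for x in X[m]])
for k,v in feats(d,X,.0556,(.42,.66,-.31,-.17)).items(): print(k,v[0].round(4),v[1])
"
```

```text
pad rest [99.8822621  -3.75671668 12.53648298] [ 88.20336342 -12.89375154   5.90221396] [114.44456918   9.28801427  15.41160522]
pin [array([-11.4905721 ,   1.26355798,  36.05109   ]), array([-9.49233048,  0.27365572, 35.57172495]), array([-8.32415787, -1.26044688, 35.83442534]), array([-13.12974256,  -0.12564495,  35.25927296]), array([-12.56878205,  -2.04895612,  36.0636113 ]), array([-11.01925974,  -3.32527713,  35.97986831]), array([-13.62906683,  -0.76606876,  33.44604752]), array([-13.4213443 ,  -2.91963512,  34.57231106]), array([-12.3596768 ,  -4.5108771 ,  34.92546941]), array([-11.57956296,  -2.03609079,  30.64325021])]
rib [ 0.4797 -0.2513  0.1177] 117
rol [ 0.6083 -0.2377  0.0862] 135
pin [ 0.4566 -0.2514  0.0909] 10
```

View pics/s6.png

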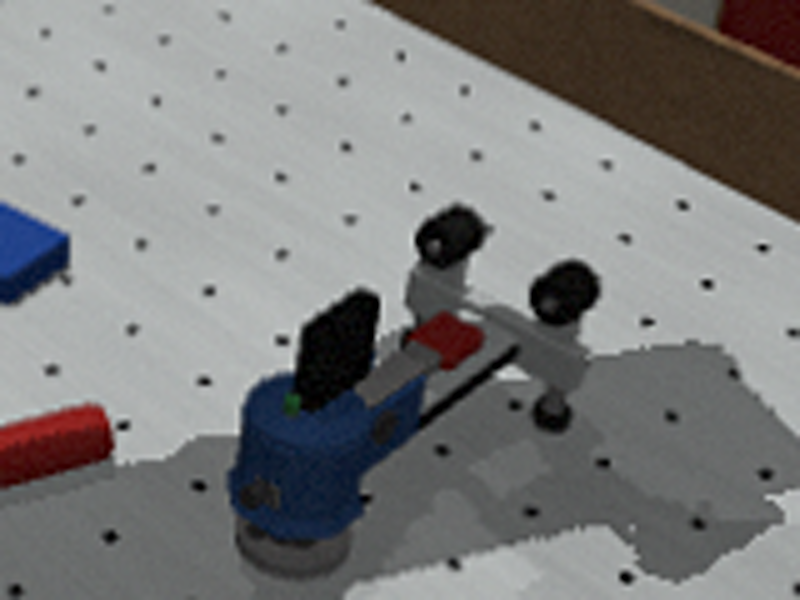

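The lever is level with its red pad at (445,340), the green pin is up (290,403), and the feet are on the bed. Handing in.

```bash
python3 -c "
from cell import arm
print(arm.sign_off())"
```

```text
the job is handed in; nothing more can be done
None
```

The rest is coupled on the large bright ball with the green pin up, the red lever snapped shut at about 0.68 rad and both feet on the bed; I handed the job in at about 20 s of the 66 s, and no verdict came back. The peak downward push was about 14 N at the wrist, or roughly 20 N counting the rest's own weight.

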